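# Surface-temperature check of a contact grill

## Robot

A 7-joint arm with a two-finger parallel gripper is mounted at the origin on a cart in front of the work surface, level with it; the furniture and walls round the work are solid. World frame = base frame: x ahead of the robot, y to its left, z up, the work surface at z = 0. Lengths are in m, angles in rad, forces in N, time in s.
With the tool pointing down it reaches from about 0.4 to 0.875 m from the base axis. Payload 19.3 kg.
Tool frame: the origin (TCP) lies on the centre line of the jaws, within the pads' length; the fingertips stand 14 mm ahead of it and the grasp point (between the pads) lies 5 mm behind it (bot.tip_extent is the distance from the TCP to the fingertips, in m); z points along the fingers, y is the line along which they close (so a half turn about z gives the same grasp; the last joint's range is limited). The gripper opens to 85 mm and grips with 20 to 120 N. Pads are 22 mm wide; open, the fingers measure 114 mm over their backs; the gripper's body (76 mm by 85 mm) begins 54 mm behind the grasp point. The pads swing forward as they close: fully open they stand 13 mm farther back than shut.
Start: joints at [1.055, 0.521, -0.036, 1.599, 0.021, 1.021, -0.113], TCP at [0.269, -0.564, 0.245] pointing down, gripper open.
Joint ranges: [-2.91, 2.91], [-0.3, 2.13], [-1.5, 1.42], [0.17, 2.43], [-1.26, 4.41], [0.16, 1.93], [-2.52, 2.52]. Speed limits (rad/s): [1.89, 1.89, 2.39, 2.39, 3.01, 3.01, 3.01].

## Interface

Orientations are given as [roll, pitch, yaw] about the fixed x, y, z axes, in that order (R = Rz(yaw) Ry(pitch) Rx(roll)).
In Python, from workcell import monitor, grab_frame, camera_model, bot gives the robot as it stands.
- The arm moves only by the tool move_arm, never from a script. Its argument "moves" is a list of rows, each a list of 4 numbers: the shift along the world's x, y, z in mm, then the turn about the world's z in rad. A call has 1 to 12 rows; each row is the pose to reach, as a shift and turn from the pose commanded when the call began; what a row does not reach only later rows make up. A row lasts 1/8 s, in which the tool goes at most 62.5 mm and 10.7 degrees, less where a joint would pass 70% of its speed; a pose out of reach is approached as far as the arm can. A call with a gripper value outside its range is refused whole. "gripper" is the opening, from 0 (shut) to 1 (fully open), set as the call begins (left out, the last holds). The fingers move at their own pace and stop on an object; "newtons" is the grip in N (left out, the last holds). Time passes only in rows, so rows that repeat a pose let the fingers close. It gives the time, the measured TCP pose, the force, the opening and the grip force at its end, in the units of the state.
- monitor.observe(): the state, without advancing time (a new reading comes with each control period).
- grab_frame(name): name is "scene" or "side" or "wrist"; returns the picture (420x560x3 uint8, blue, green, red); there is no depth.
- camera_model(name): a dict with "vfov" (degrees; the focal length in pixels is half the picture's height over the tangent of half this angle, whatever the lens; pixels are square), "cx", "cy" (the principal point, pixels), "R" (3x3) and "t" (3): a world point X has camera coordinates R X + t; the wrist camera has in their place "T_tool_cam" (4x4, takes a point from camera to tool coordinates, whose origin is the TCP and whose axes are the flange's). Camera axes: x right, y down, z forward; pixel columns grow to the right and rows downward; lengths in m; the calibration is good to about 2 mm. A picture is of the moment at which its call begins: read the wrist's pose just before it. camera_model takes no time and is no camera call.
- bot.job_done(): hands the job in; it is judged then, once.
The state is a dict: "clock": time; "qpos": joint angles; "qd": joint speeds; "joint_efforts": joint torques, N m; "position": TCP position; "tool_rot": TCP orientation; "force": force on the tool from outside, world axes, zero at the start; "moment": the same for the moment, N m; "grip_width": finger opening in m; "finger_force": force on a finger pad.
Only numpy, scipy, OpenCV 4.12 (cv2) and the standard library are available. Lean on these libraries where they do the work, as an engineer would, in place of code of your own. Each camera call takes 0.05 s, during which the arm holds its last target. There are 200 camera calls.

## Task

Check the lower plate of the toastie grill: raise its lid by the handle until it stands fully open, then take the blue surface probe out of the rack and set its round copper foot inside the white ring marked on the plate. Hold the probe upright there, pressing lightly so that the sprung foot is pushed in about half of its travel without bottoming, and finish while holding it like that; leave the red needle probe in the rack and do not disturb the other things.

Things in the scene. Friction and masses are not known exactly. Their poses are not given: they have to be found in the camera images.
- grill: Fixed table-top contact grill, 184 mm deep (x), 232 mm wide (y); black base, steel lid. Origin under its centre on the worktop; its own -x is the front (handle side), +x the hinge side. The dark lower plate is flat, its top 68 mm above the worktop, with 6 mm wide side rims 5 mm high at y = +-105 mm.
- lid (a joint): Grill lid hinge: 0 shut, grows as it opens, stop at 1.6 rad (92 degrees); fully open means near that stop. It starts shut or a little open (up to 0.25). Friction holds it where it is left; about 6 N at the handle lift it. The steel lid is 45 mm thick (15 mm below to 30 mm above the hinge line when shut), 200 mm wide and reaches 175 mm from the hinge.
- lid_hinge (a point): Middle of the lid's hinge line, which runs along the grill's y axis, 88 mm above the worktop, at grill x = +88 mm. Axes as the grill's.
- lid_handle (a point): Centre of the lid's handle: round light-wood bar, 16 mm thick, 116 mm long between its arms, parallel to the hinge line. Lid shut: 225 mm in front of and 12 mm above the hinge line (100 mm above the worktop). From bar centre to the lid's front face 50 mm, so a finger fits behind it; open the gripper no more than about 55 mm there. Moves and turns with the lid.
- check_spot (a point): Centre of the white ring (39 mm outside, 32 mm inside diameter, dot in the middle) painted on the lower plate, at plate height, 15 mm in front of the grill's centre. Covered while the lid is shut.
- rack: Fixed grey rack, 85 mm deep (x), 168 mm wide (y), top plate 72 by 164 mm at 125 mm height with two 27 mm holes 72 mm apart along its y axis; a probe hangs upright in each, on its collar. Origin under its centre on the worktop. Between rack and grill are the sink and its tap, whose spout overhangs the sink to about x = 0.53 at 0.2 to 0.3 m height.
- surface_probe: Blue surface probe, 155 g, hanging in the left or right hole. Origin at its foot's face when unpressed; z up its axis. Copper foot disc 19 mm wide, 11 mm tube, 23.6 mm boss at z 66 to 87 mm, 35 mm collar at 87 (rests on the rack's top), blue handle at 93 to 191 mm, 26 mm thick (x) by 36 mm (y); its axes are as the rack's, so grip across x. Lift straight up 100 mm to clear the rack.
- probe_grip (a point): Point on the surface probe's axis, 160 mm above its foot face (31 mm below the handle's top end), where it is well gripped. Axes as the probe's.
- foot_face (a point): Centre of the copper foot's flat underside, which touches the plate. Moves with the foot.
- foot (a joint): How far the sprung foot is pushed into the probe: 0 free, 12 mm fully in (bottomed). Spring: 0.8 N to start, then 0.4 N per mm, so half in (6 mm) is 3.2 N and bottoming begins at 5.6 N.
- needle_probe: Red needle probe of the same shape but with a pointed 4 mm needle instead of the foot, in the other hole of the rack; its handle's top stands 229 mm above the worktop, higher than the foot of a probe lifted only just clear, so carry past it in front, not over it. Leave it there. Origin at the needle's tip.
- mug: White mug with a red band, 86 mm wide, 101 mm high, bystander right of the rack. Origin under its centre.
- tumbler: Clear tumbler, 80 mm wide, 90 mm high, bystander behind the sink, left of the tap. Origin under its centre.
Things that resemble listed ones, but are neither listed nor needed, are in the scene too. What is shaped like the surface_probe but turquoise is not meant.

How it is judged:
On the way, in this order (a step that is already met when the one before it is completed fails the run):
1. the lid is raised fully open while the surface probe is still in the rack (value of joint lid above 1.35 rad and distance of surface_probe from where it was at the start of the episode below 0.02 m), for 0.2 s.
2. the surface probe is held in the fingers, drawn clear of the rack (z of probe_grip in the frame of rack above 0.255 m and contact force between the fingers and surface_probe above 2 N and contact force between surface_probe and rack below 0.1 N), for 0.2 s.
At the end, for the whole second after the job is handed in: Fingers hold the probe still, within 0.13 rad of upright, foot centre within 10 mm of the ring's centre, pushed in 2.5 to 10.5 of its 12 mm, 0.8 to 7 N on the plate, not leaning on the lid; lid beyond 1.3 rad; needle probe upright in its hole (horizontal distance between foot_face and check_spot below 0.01 m and z of foot_face in the frame of check_spot below 0.004 m and value of joint foot between 0.0025 and 0.0105 m and contact force between foot and grill between 0.8 and 7 N and angle between surface_probe's own z axis and vertical below 0.13 rad and linear speed of surface_probe below 0.02 m/s and contact force between the fingers and surface_probe above 2 N and contact force between surface_probe and lid below 0.2 N and value of joint lid above 1.3 rad and horizontal distance between needle_probe and rack below 0.045 m and angle between needle_probe's own z axis and vertical below 0.15 rad and z of needle_probe in the frame of rack below 0.045 m); the arm keeps its last pose, push and grip.
It fails at once if the foot is pressed on the grill with more than 18 N (contact force between foot and grill above 18 N).
It fails at once if the needle probe is drawn from its hole (more than 30 mm) (distance of needle_probe from where it was at the start of the episode above 0.03 m).
It fails at once if a bystander is pushed more than 40 mm or tipped (distance of any of mug, tumbler from where it was at the start of the episode above 0.04 m or angle between any of mug, tumbler's own z axis and vertical above 0.5 rad).
It also fails if it takes over 72 s, if anything falls off the work surface, if the arm or the gripper's body presses on something with over 40 N, if the wrist force passes 120 N, or if a joint passes its speed limit or range.

## Working session

There is one attempt and no reset: what is moved stays moved. The work goes in short steps, Python scripts to look and compute and a tool call to move; the robot and the scene stay as the last step left them, time stands still between calls to the robot, and variables do not carry over. Pictures are saved under pics/ and viewed, at most 10 in all, crops included, and the job is handed in when it is done.

Besides the shell and the picture viewer there is one more tool, called after "Request:" as name(argument=value, ...), one argument or row to a line, values as JSON. move_arm: Moves the arm, as the interface text tells. Its arguments: {"type":"object","properties":{"moves":{"type":"array","items":{"type":"array","items":{"type":"number"}}},"gripper":{"type":"number"},"newtons":{"type":"number"}},"required":["moves"]}

```bash
mkdir -p pics; cat > h.py <<'E'
import numpy as np, cv2
from workcell import monitor, grab_frame, camera_model, bot
def K(m):
    f=210/np.tan(np.radians(m['vfov'])/2); return f,m['cx'],m['cy']
def ray(name,uv):
    m=camera_model(name); f,cx,cy=K(m); R=np.array(m['R']); t=np.array(m['t'])
    d=R.T@np.array([(uv[0]-cx)/f,(uv[1]-cy)/f,1]); return -R.T@t,d/np.linalg.norm(d)
def plane(name,uv,z):
    o,d=ray(name,uv); return o+d*(z-o[2])/d[2]
def two(uv1,uv2,a='scene',b='side'):
    o1,d1=ray(a,uv1);o2,d2=ray(b,uv2)
    s=np.linalg.lstsq(np.c_[d1,-d2],o2-o1,rcond=None)[0]
    p,q=o1+s[0]*d1,o2+s[1]*d2; return (p+q)/2,np.linalg.norm(p-q)
def proj(name,X):
    m=camera_model(name); f,cx,cy=K(m); c=np.array(m['R'])@np.array(X)+np.array(m['t'])
    return c[:2]/c[2]*f+[cx,cy]
E
python3 - <<'E'
from h import *
for n in('scene','side'):
    cv2.imwrite(f'pics/{n}0.png',grab_frame(n)); m=camera_model(n); print(n,m['vfov'],m['cx'],m['cy'],-np.array(m['R']).T@m['t'],np.round(m['R'],2).tolist())
s=monitor.observe(); print({k:np.round(v,3) for k,v in s.items()}); print(camera_model('wrist'))
E
```

```text
scene 56.25293088648899 279.63574162774074 212.7480565048619 [-0.42164406  0.43675047  0.85595097] [[-0.49, -0.87, 0.0], [-0.49, 0.27, -0.83], [0.72, -0.41, -0.56]]
side 42.73220618130724 283.89505500706684 201.75033611413608 [ 0.08069407 -1.35722011  1.08789653] [[0.95, -0.31, -0.01], [-0.19, -0.54, -0.82], [0.25, 0.78, -0.57]]
{'clock': np.float64(0.1), 'qpos': array([ 1.055,  0.522, -0.036,  1.6  ,  0.021,  1.021, -0.113]), 'qd': array([ 0.002, -0.002, -0.001, -0.002,  0.   , -0.   , -0.   ]), 'joint_efforts': array([ 3.0000e-03, -9.2850e+01,  1.9840e+00, -3.7054e+01,  1.8000e-02,
        5.0000e-03,  0.0000e+00]), 'position': array([ 0.269, -0.564,  0.245]), 'tool_rot': array([-3.141,  0.   ,  0.446]), 'force': array([0.412, 0.758, 0.107]), 'moment': array([-0.061,  0.041, -0.02 ]), 'finger_force': np.float64(0.0), 'grip_width': np.float64(0.085)}
{'vfov': 59.63869093461755, 'cx': 278.55851709548483, 'cy': 216.39519502705213, 'T_tool_cam': array([[ 9.82348510e-07, -9.50409001e-01, -3.11002783e-01,
         7.84190832e-02],
       [ 9.99999978e-01, -6.42313689e-05,  1.99446510e-04,
        -8.55197511e-04],
       [-2.09531893e-04, -3.11002777e-01,  9.50408980e-01,
        -1.29776130e-01],
       [ 0.00000000e+00,  0.00000000e+00,  0.00000000e+00,
         1.00000000e+00]])}
```

View pics/scene0.png

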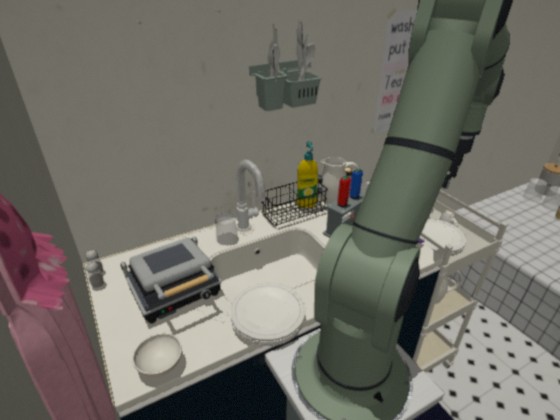

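View pics/side0.png

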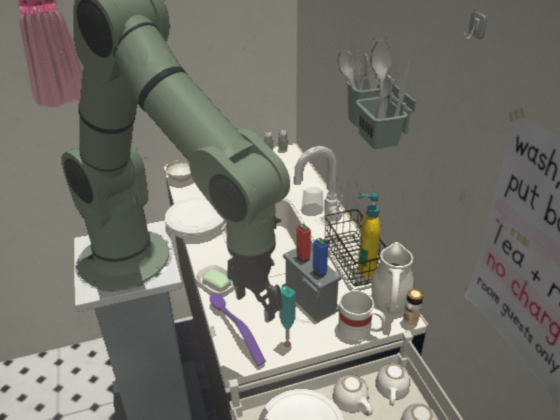

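The scene view shows the grill at about (170,275) with its wooden handle at (186,286), and the rack with red at (344,190) and blue at (355,183). In the side view red is at (304,242), blue at (320,257), and the turquoise decoy at (288,307).

```bash
python3 - <<'E'
from h import *
a=cv2.imread('pics/scene0.png'); b=cv2.imread('pics/side0.png')
big=lambda im,x0,y0,w,h,s:cv2.resize(im[y0:y0+h,x0:x0+w],None,fx=s,fy=s,interpolation=cv2.INTER_CUBIC)
cv2.imwrite('pics/c1.png',np.hstack([big(a,110,225,120,100,3.3),big(b,280,215,75,110,3)[:330]]))
def comp(im,lo,hi,x0,y0,x1,y1):
    h=cv2.cvtColor(im,cv2.COLOR_BGR2HSV); m=cv2.inRange(h,lo,hi); k=np.zeros_like(m);k[y0:y1,x0:x1]=m[y0:y1,x0:x1]
    n,l,s,c=cv2.connectedComponentsWithStats(k); i=1+np.argmax(s[1:,4]); ys,xs=np.where(l==i)
    top=ys.min(); return c[i],s[i],(l==i)
B=((105,120,50),(125,255,255)); R=((0,150,80),(6,255,255))
for nm,col in(('blue',B),('red',R)):
    cs=[]
    for im,box in((a,(325,160,375,215)),(b,(285,215,340,285))):
        c,s,m=comp(im,*col,*box); print(nm,c.round(1),s); cs.append(c)
        print(' upper face guess', )
    print(nm,two(*cs))
c,s,m=comp(a,(8,70,120),(22,255,255),120,260,225,310); print('wood',c,s)
ys,xs=np.where(m); r=cv2.minAreaRect(np.c_[xs,ys].astype(np.float32)); print(r, cv2.boxPoints(r).tolist())
E
```

```text
blue [355.5 183.8] [350 171  13  27 237]
 upper face guess
blue [320.6 256.7] [314 241  14  34 317]
 upper face guess
blue (array([ 0.49517579, -0.38132826,  0.175914  ]), np.float64(0.0004965858132849184))
red [343.2 190.8] [338 178  12  27 226]
 upper face guess
red [304.9 242.5] [297 227  13  33 213]
 upper face guess
red (array([ 0.4765472 , -0.31425196,  0.17618843]), np.float64(0.0001467987772616273))
wood [185.98809524 284.82936508] [164 274  44  22 252]
((185.68641662597656, 284.9526672363281), (5.548068046569824, 45.47240447998047), 67.61986541748047) [[163.60653686523438, 291.04437255859375], [205.65386962890625, 273.73077392578125], [207.76629638671875, 278.8609619140625], [165.71896362304688, 296.174560546875]]
```

View pics/c1.png

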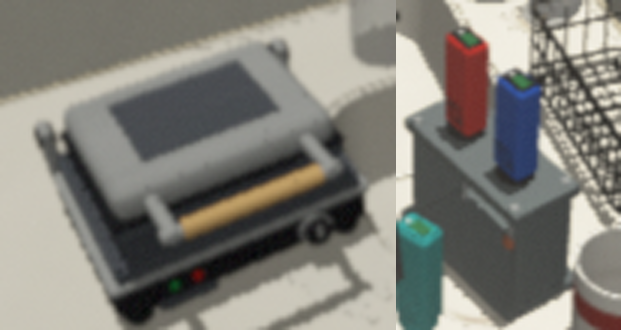

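The crop shows the grill lid nearly shut. The handle ends are at px (165.5,294) and (208,277), the base's front-top corners at (144,313) and (220,283), and the hinge knobs at (123,264) and (194,240).

```bash
python3 - <<'E'
from h import *
for z in(.1,.12,.14,.16):
    p,q=plane('scene',(165.5,293.5),z),plane('scene',(208,276.5),z); d=p-q; print(z,p.round(3),q.round(3),np.linalg.norm(d).round(3),'yaw',np.arctan2(-d[0],d[1]).round(3))
for z in (.06,.068,.075):
    p,q=plane('scene',(144,312.9),z),plane('scene',(219.7,282.6),z); d=p-q; print('front',z,p.round(3),q.round(3),np.linalg.norm(d).round(3),np.arctan2(-d[0],d[1]).round(3))
for z in (.088,.1):
    p,q=plane('scene',(123,264.4),z),plane('scene',(194,240),z); d=p-q; print('hinge',z,p.round(3),q.round(3),((p+q)/2).round(3),np.linalg.norm(d).round(3),np.arctan2(-d[0],d[1]).round(3))
E
```

```text
0.1 [0.374 0.335 0.1  ] [0.381 0.214 0.1  ] 0.121 yaw 0.059
0.12 [0.353 0.338 0.12 ] [0.36 0.22 0.12] 0.118 yaw 0.059
0.14 [0.332 0.341 0.14 ] [0.339 0.226 0.14 ] 0.115 yaw 0.059
0.16 [0.311 0.344 0.16 ] [0.317 0.232 0.16 ] 0.112 yaw 0.059
front 0.06 [0.374 0.399 0.06 ] [0.383 0.182 0.06 ] 0.217 0.043
front 0.068 [0.366 0.399 0.068] [0.375 0.185 0.068] 0.215 0.043
front 0.075 [0.359 0.4   0.075] [0.368 0.187 0.075] 0.213 0.043
hinge 0.088 [0.563 0.41  0.088] [0.574 0.19  0.088] [0.569 0.3   0.088] 0.221 0.051
hinge 0.1 [0.548 0.411 0.1  ] [0.559 0.194 0.1  ] [0.553 0.302 0.1  ] 0.217 0.051
```

Request:
move_arm(
  moves=[
    [30,40,45,0.1],
    [70,80,90,0.2],
    [110,130,120,0.3],
    [145,185,130,0.4],
    [170,240,135,0.5],
    [190,300,135,0.6],
    [205,360,135,0.7],
    [210,420,135,0.8],
    [212,480,135,0.9],
    [212,540,135,1.0],
    [212,600,130,1.1],
    [200,655,120,1.17],
  ],
  gripper=0.6,
)

```text
clock: 1.6
position: [0.4704, 0.0868, 0.3662]
tool_rot: [3.141, -0.0, 1.618]
force: [1.2, -0.3, -0.0]
grip_width: 0.0515
finger_force: 0.0
```

Request:
move_arm(
  moves=[
    [-25,55,0,0],
    [-55,110,-20,0],
    [-85,160,-40,0],
    [-110,190,-60,0],
    [-110,190,-60,0],
    [-110,190,-60,0],
  ],
)

```text
clock: 2.35
position: [0.361, 0.2743, 0.3064]
tool_rot: [-3.142, 0.0, 1.615]
force: [0.9, 0.1, 1.1]
grip_width: 0.0513
finger_force: 0.0
```

```bash
python3 - <<'E'
from h import *
s=monitor.observe(); print(np.round(s['position'],4),s['tool_rot'])
w=grab_frame('wrist'); cv2.imwrite('pics/w1.png',w); np.save('w1.npy',np.r_[s['position'],s['tool_rot']])
cv2.imwrite('pics/side1.png',grab_frame('side'))
E
```

```text
[0.361  0.2743 0.3064] [-3.14156425e+00  2.97376538e-04  1.61549439e+00]
```

View pics/w1.png

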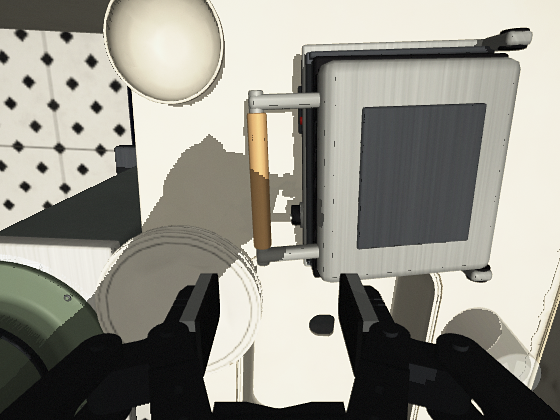

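View pics/side1.png

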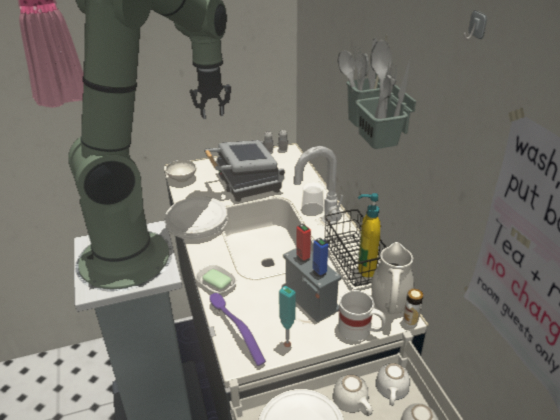

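The wrist picture shows the wooden bar from (257,112) to (263,249) and the hinge knobs at (518,38) and (481,272). The side view shows the grill clear, with the lid slightly open.

```bash
cat >> h.py <<'E'
from scipy.spatial.transform import Rotation as Ro
def wray(uv,pose):
    m=camera_model('wrist'); f,cx,cy=K(m); T=np.array(m['T_tool_cam']); R=Ro.from_euler('xyz',pose[3:]).as_matrix()
    d=R@T[:3,:3]@np.array([(uv[0]-cx)/f,(uv[1]-cy)/f,1]); return R@T[:3,3]+pose[:3], d/np.linalg.norm(d)
def meet(r1,r2):
    (o1,d1),(o2,d2)=r1,r2; s=np.linalg.lstsq(np.c_[d1,-d2],o2-o1,rcond=None)[0]
    p,q=o1+s[0]*d1,o2+s[1]*d2; return ((p+q)/2).round(4),np.linalg.norm(p-q).round(4)
def wplane(uv,pose,z):
    o,d=wray(uv,pose); return (o+d*(z-o[2])/d[2]).round(4)
E
python3 - <<'E'
from h import *
p=np.load('w1.npy')
w=cv2.imread('pics/w1.png'); h=cv2.cvtColor(w,cv2.COLOR_BGR2HSV); m=cv2.inRange(h,(8,90,60),(22,255,255)); m[:, :230]=0; m[:,290:]=0;m[:95]=0;m[265:]=0
ys,xs=np.where(m); r=cv2.minAreaRect(np.c_[xs,ys].astype(np.float32)); print(r,xs.mean(),ys.mean())
c=r[0]
print('bar',meet(ray('scene',(186,284.8)),wray(c,p)))
for s,q in(((165.5,293.5),(257,112)),((208,276.5),(263,249)),((123,264.4),(518,38)),((194,240),(481,272))): print(meet(ray('scene',s),wray(q,p)))
for z in (.12,.13,.14,.15):
    a,b=wplane((257.5,112),p,z),wplane((263,250),p,z); d=a-b; print(z,a,b,np.linalg.norm(d),np.arctan2(-d[0],d[1]))
E
```

```text
((258.80279541015625, 180.87298583984375), (136.47601318359375, 19.447160720825195), 87.79740142822266) 259.12361331220285 178.92789223454832
bar (array([0.3423, 0.2857, 0.1348]), np.float64(0.0009))
(array([0.3391, 0.3408, 0.1332]), np.float64(0.0017))
(array([0.3476, 0.2234, 0.1317]), np.float64(0.0004))
(array([0.5569, 0.4104, 0.0929]), np.float64(0.0))
(array([0.5765, 0.1888, 0.087 ]), np.float64(0.0016))
0.12 [0.3389 0.3411 0.12  ] [0.3473 0.2171 0.12  ] 0.12428419046684903 0.06763859796342493
0.13 [0.3394 0.3416 0.13  ] [0.3476 0.2214 0.13  ] 0.12047937582839646 0.06811409894003119
0.14 [0.34  0.342 0.14 ] [0.3479 0.2258 0.14  ] 0.11646823601308644 0.06788177316360297
0.15 [0.3405 0.3424 0.15  ] [0.3482 0.2301 0.15  ] 0.1125636708712007 0.06845919095087177
```

Request:
move_arm(
  moves=[
    [-18,9,-30,0.023],
    [-18,9,-85,0.023],
    [-18,9,-135,0.023],
    [-18,9,-165,0.023],
    [-18,9,-179,0.023],
    [-18,9,-179,0.023],
    [-18,9,-179,0.023],
  ],
  gripper=0.5,
)

```text
clock: 3.32
position: [0.3432, 0.2841, 0.1284]
tool_rot: [3.14, -0.001, 1.638]
force: [-0.2, -0.5, -0.2]
grip_width: 0.0425
finger_force: 0.0
```

Request:
move_arm(
  moves=[
    [0,0,0,0],
    [0,0,0,0],
    [0,0,0,0],
    [0,0,0,0],
    [0,0,0,0],
  ],
  gripper=0,
  newtons=40,
)

```text
clock: 3.95
position: [0.3441, 0.284, 0.128]
tool_rot: [3.139, -0.001, 1.638]
force: [8.9, 0.6, -0.3]
grip_width: 0.0147
finger_force: 39.5
```

Request:
move_arm(
  moves=[
    [4,0,16,0],
    [9,1,32,0],
    [16,1,47,0],
    [23,2,63,0],
    [32,2,77,0],
    [42,3,91,0],
    [53,4,104,0],
    [64,4,116,0],
    [64,4,116,0],
  ],
)

```text
clock: 5.08
position: [0.4024, 0.2883, 0.2447]
tool_rot: [-3.135, 0.002, 1.641]
force: [-42.0, -6.8, 41.3]
grip_width: 0.0147
finger_force: 43.4
```

Request:
move_arm(
  moves=[
    [-4,0,4,0],
    [4,0,11,0],
    [12,1,19,0],
    [22,2,27,0],
    [36,3,37,0],
    [51,4,46,0],
    [51,4,46,0],
  ],
)

```text
clock: 5.95
position: [0.458, 0.2921, 0.2907]
tool_rot: [3.141, -0.001, 1.638]
force: [-5.2, -1.1, 12.1]
grip_width: 0.0143
finger_force: 43.0
```

Request:
move_arm(
  moves=[
    [15,1,8,0],
    [31,2,15,0],
    [48,3,20,0],
    [64,4,24,0],
    [81,5,26,0],
    [97,7,28,0],
    [107,7,28,0],
    [107,7,28,0],
  ],
)

```text
clock: 6.95
position: [0.565, 0.2998, 0.3182]
tool_rot: [3.141, -0.002, 1.639]
force: [2.6, 5.9, 2.4]
grip_width: 0.0143
finger_force: 41.8
```

Request:
move_arm(
  moves=[
    [6,0,0,0],
    [12,1,0,0],
    [18,1,0,0],
    [18,1,0,0],
  ],
)

```text
clock: 7.45
position: [0.5825, 0.301, 0.3182]
tool_rot: [3.141, -0.002, 1.64]
force: [0.8, 6.7, 1.6]
grip_width: 0.0142
finger_force: 41.1
```

```bash
python3 - <<'E'
from h import *
cv2.imwrite('pics/two.png',np.hstack([cv2.resize(grab_frame('side')[110:240,150:350],(400,260)),cv2.resize(grab_frame('scene')[180:350,90:290],(400,340))[:260]]))
E
```

```text
(no output)
```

View pics/two.png

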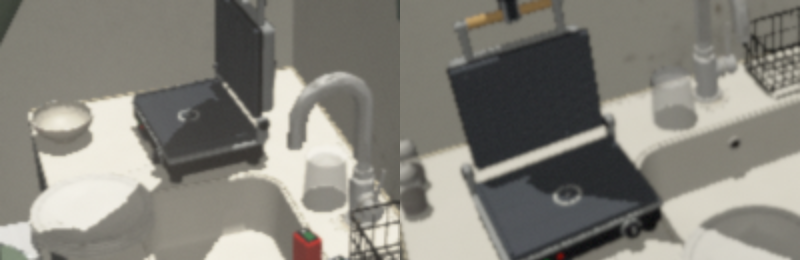

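Both views show the lid standing upright and the ring visible: side px ≈ (244,168), scene px ≈ (173.5,277.5).

Request:
move_arm(
  moves=[
    [0,0,0,0],
    [0,0,0,0],
    [0,0,0,0],
    [0,0,30,0],
    [0,0,80,0],
    [-50,-15,80,0],
    [-110,-40,80,0],
    [-130,-70,60,0],
    [-130,-70,60,0],
    [-130,-70,60,0],
  ],
  gripper=0.5,
)

```text
clock: 8.8
position: [0.4531, 0.23, 0.3778]
tool_rot: [3.141, -0.0, 1.638]
force: [0.5, 0.9, -0.7]
grip_width: 0.0428
finger_force: 0.0
```

```bash
python3 - <<'E'
from h import *
s=monitor.observe(); p=np.r_[s['position'],s['tool_rot']]; np.save('w2.npy',p); print(p.round(4))
w=grab_frame('wrist'); cv2.imwrite('pics/w2.png',w)
a=grab_frame('scene'); b=grab_frame('side')
for n,im,(u,v) in(('scene',a,(173.5,277.5)),('side',b,(244,168))):
    g=cv2.cvtColor(im,cv2.COLOR_BGR2GRAY).astype(float); u0,v0=int(u)-12,int(v)-9; c=g[v0:v0+19,u0:u0+25]
    c=np.clip(c-np.median(c)-25,0,None); ys,xs=np.mgrid[:19,:25]; uv=((c*xs).sum()/c.sum()+u0,(c*ys).sum()/c.sum()+v0)
    print(n,uv,plane(n,uv,.068).round(4)); 
E
```

```text
[ 4.5310e-01  2.3000e-01  3.7780e-01  3.1407e+00 -4.0000e-04  1.6383e+00]
scene (np.float64(173.24207961007312), np.float64(277.32859463850525)) [0.4606 0.2939 0.068 ]
side (np.float64(243.73793103448276), np.float64(167.0886699507389)) [0.4611 0.2903 0.068 ]
```

View pics/w2.png

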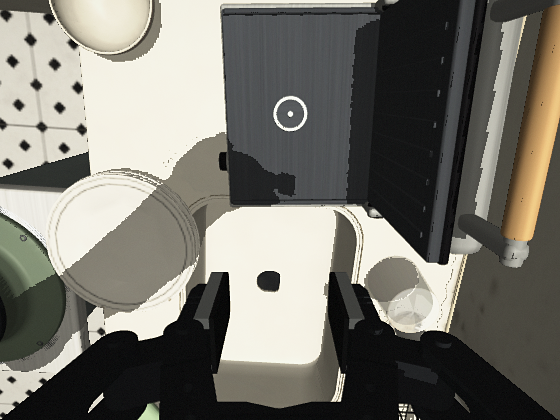

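The wrist picture shows the ring with its dot at (290.5,113.5) and the lid standing open.

Request:
move_arm(
  moves=[
    [0,-50,0,0.02],
    [10,-110,0,0.04],
    [15,-170,0,0.06],
    [20,-230,0,0.08],
    [25,-290,0,0.1],
    [30,-350,0,0.12],
    [35,-410,0,0.14],
    [40,-470,0,0.16],
    [42,-530,0,0.18],
    [42,-590,0,0.2],
    [42,-605,0,0.2],
    [42,-605,0,0.2],
  ],
  gripper=0.65,
)

```text
clock: 10.45
position: [0.495, -0.3755, 0.3766]
tool_rot: [-3.141, -0.001, 1.838]
force: [0.9, 0.3, -0.4]
grip_width: 0.0554
finger_force: 0.0
```

```bash
python3 - <<'E'
from h import *
p=np.load('w2.npy'); print('ring',wplane((290.5,113.5),p,.068))
s=monitor.observe(); p=np.r_[s['position'],s['tool_rot']]; np.save('w3.npy',p); print(p.round(4), s['qpos'].round(2))
w=grab_frame('wrist'); cv2.imwrite('pics/w3.png',w)
E
```

```text
ring [0.4613 0.2925 0.068 ]
[ 4.9500e-01 -3.7550e-01  3.7660e-01 -3.1414e+00 -1.2000e-03  1.8381e+00] [ 0.83  0.44 -0.41  1.41  0.17  1.32  0.68]
```

View pics/w3.png

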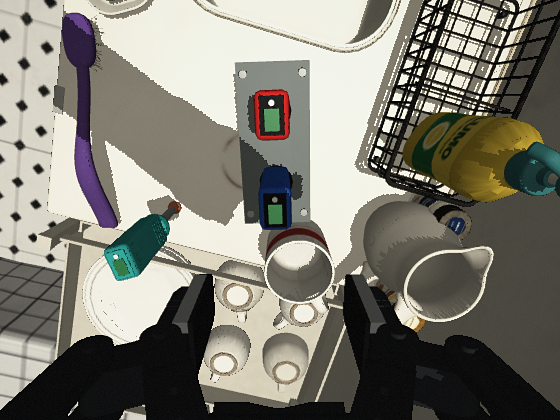

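The wrist picture shows the rack with the blue probe's top centre at (275,209) and the red's at (272,115), upright in the holes. The turquoise decoy lies at (140,245), and the mug is just beyond the rack.

```bash
python3 - <<'E'
from h import *
p=np.load('w3.npy'); w=cv2.imread('pics/w3.png')
b,r=wplane((275,209),p,.229),wplane((272,115),p,.229); d=r-b; print(b,r,np.linalg.norm(d),np.arctan2(-d[0],d[1]))
# rack edges at z .125
e=[wplane(u,p,.125) for u in((242,74),(303,72),(304,212),(250,214))]; print(e)
for i,j in((1,0),(2,1),(2,3)):
    v=e[i]-e[j]; print(np.linalg.norm(v),np.degrees(np.arctan2(v[1],v[0])))
print('scr mid',sum(e)/4)
# blue side-to-side: edges of top face
print(wplane((262,209),p,.229),wplane((289,209),p,.229))
E
```

```text
[ 0.4918 -0.3805  0.229 ] [ 0.471  -0.3119  0.229 ] 0.0716840289046312 0.2943963905001795
[array([ 0.4323, -0.2874,  0.125 ]), array([ 0.489, -0.27 ,  0.125]), array([ 0.5304, -0.4062,  0.125 ]), array([ 0.4742, -0.424 ,  0.125 ])]
0.05930977996924281 17.060114042352588
0.14235308215841339 -73.09257661929092
0.05895150549392268 17.574347333088067
scr mid [ 0.481475 -0.3469    0.125   ]
[ 0.4819 -0.3833  0.229 ] [ 0.5025 -0.3776  0.229 ]
```

Request:
move_arm(
  moves=[
    [-3,-5,-30,0.03],
    [-3,-5,-85,0.03],
    [-3,-5,-135,0.03],
    [-3,-5,-170,0.03],
    [-3,-5,-184,0.03],
    [-3,-5,-184,0.03],
    [-3,-5,-184,0.03],
  ],
)

```text
clock: 11.38
position: [0.4924, -0.3803, 0.195]
tool_rot: [3.14, 0.002, 1.869]
force: [-0.4, 0.7, 0.3]
grip_width: 0.0556
finger_force: 0.0
```

Request:
move_arm(
  moves=[
    [0,0,0,0],
    [0,0,0,0],
    [0,0,0,0],
    [0,0,0,0],
    [0,0,0,0],
    [0,0,0,0],
  ],
  gripper=0,
  newtons=50,
)

```text
clock: 12.12
position: [0.4918, -0.3805, 0.1942]
tool_rot: [3.141, 0.001, 1.869]
force: [-1.6, 0.2, 6.9]
grip_width: 0.0254
finger_force: 51.6
```

Request:
move_arm(
  moves=[
    [0,0,10,0],
    [0,0,30,0],
    [0,0,55,0],
    [0,0,80,0],
    [0,0,105,0],
    [0,0,130,0],
    [0,0,130,0],
    [0,0,130,0],
  ],
)

```text
clock: 13.12
position: [0.4913, -0.3801, 0.3229]
tool_rot: [-3.141, -0.0, 1.869]
force: [-0.5, 0.2, -2.2]
grip_width: 0.0252
finger_force: 50.8
```

Request:
move_arm(
  moves=[
    [-40,0,15,0],
    [-95,0,30,0],
    [-110,45,30,-0.02],
    [-110,100,30,-0.04],
    [-105,155,30,-0.06],
    [-95,210,30,-0.09],
    [-82,265,30,-0.12],
    [-75,320,30,-0.15],
    [-70,375,30,-0.17],
    [-65,430,30,-0.19],
    [-60,485,30,-0.21],
    [-50,540,30,-0.23],
  ],
)

```text
clock: 14.62
position: [0.4412, 0.1612, 0.3529]
tool_rot: [-3.141, 0.001, 1.638]
force: [1.6, -0.9, -1.8]
grip_width: 0.0255
finger_force: 51.0
```

Request:
move_arm(
  moves=[
    [10,40,0,0],
    [15,80,0,0],
    [19,120,0,0],
    [19,133,-30,0],
    [19,133,-60,0],
    [19,133,-65,0],
    [19,133,-65,0],
    [19,133,-65,0],
  ],
)

```text
clock: 15.62
position: [0.461, 0.2928, 0.2893]
tool_rot: [3.14, -0.001, 1.638]
force: [-0.3, -1.1, -0.6]
grip_width: 0.0255
finger_force: 50.9
```

```bash
python3 - <<'E'
from h import *
s=monitor.observe(); p=np.r_[s['position'],s['tool_rot']]; np.save('w4.npy',p); print(p.round(4), s['force'].round(1), s['grip_width'])
a,b=grab_frame('scene'),grab_frame('side')
f=p[:3]-[0,0,.156]
print(proj('scene',f),proj('side',f))
cv2.imwrite('pics/p4.png',np.hstack([cv2.resize(a[215:305,125:225],(400,360)),cv2.resize(b[90:180,195:295],(400,360))]))
E
```

```text
[ 4.6100e-01  2.9280e-01  2.8930e-01  3.1404e+00 -6.0000e-04  1.6382e+00] [-0.3 -1.1 -0.6] 0.02547465919444642
[170.11692327 259.86365152] [242.60096999 151.18198354]
```

View pics/p4.png

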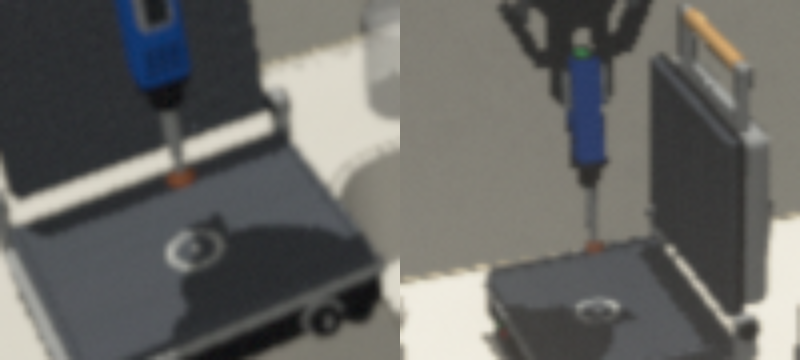

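The foot is at scene px (170,259.5) and side px (243.8,151.5), above the ring; the probe looks roughly upright.

```bash
python3 - <<'E'
from h import *
a,b=grab_frame('scene'),grab_frame('side'); cs=[]
for im,(x0,y0,x1,y1) in((a,(160,250,180,268)),(b,(234,143,254,158))):
    h=cv2.cvtColor(im,cv2.COLOR_BGR2HSV); m=cv2.inRange(h,(3,110,60),(18,255,255))[y0:y1,x0:x1]; ys,xs=np.where(m); cs.append((xs.mean()+x0,ys.mean()+y0)); print(cs[-1],len(xs))
print('foot',two(*cs))
bl=[]
for im,(x0,y0,x1,y1) in((a,(145,200,185,245)),(b,(230,95,255,135))):
    h=cv2.cvtColor(im,cv2.COLOR_BGR2HSV); m=cv2.inRange(h,(105,120,40),(125,255,255))[y0:y1,x0:x1]; ys,xs=np.where(m); bl.append((xs.mean()+x0,ys.mean()+y0))
print('handle',two(*bl)); 
for z in(.13,.24,.29): print(proj('side',(.461,.2928,z)).round(1),proj('scene',(.461,.2928,z)).round(1))
print(monitor.observe()['moment'].round(3))
E
```

```text
(np.float64(169.8235294117647), np.float64(259.4117647058824)) 17
(np.float64(242.5), np.float64(152.0)) 2
foot (array([0.46155194, 0.29247597, 0.1321291 ]), np.float64(0.004216334364761305))
handle (array([0.46218221, 0.2964309 , 0.26279626]), np.float64(0.007900674185067555))
[242.7 152. ] [170.3 260.8]
[241.  124.4] [164.  229.1]
[240.2 111.2] [160.9 213.4]
[0.03  0.025 0.019]
```

Request:
move_arm(
  moves=[
    [0,0,-25,0],
    [0,0,-45,0],
    [0,0,-58,0],
    [0,0,-58,0],
    [0,0,-58,0],
    [0,0,-58,0],
  ],
)

```text
clock: 16.58
position: [0.4608, 0.2929, 0.231]
tool_rot: [3.141, -0.0, 1.639]
force: [0.8, 0.3, -1.4]
grip_width: 0.0255
finger_force: 50.8
```

Request:
move_arm(
  moves=[
    [0,0,-3,0],
    [0,0,-6,0],
    [0,0,-8,0],
    [0,0,-8,0],
    [0,0,-8,0],
    [0,0,-8,0],
  ],
)

```text
clock: 17.32
position: [0.4606, 0.2928, 0.2224]
tool_rot: [3.141, -0.0, 1.639]
force: [0.9, -0.4, 0.6]
grip_width: 0.0256
finger_force: 51.2
```

Request:
move_arm(
  moves=[
    [0,0,-1,0],
    [0,0,-2,0],
    [0,0,-3,0],
    [0,0,-3,0],
    [0,0,-3,0],
    [0,0,-3,0],
    [0,0,-3,0],
  ],
)

```text
clock: 18.2
position: [0.4606, 0.2927, 0.2193]
tool_rot: [3.142, 0.0, 1.639]
force: [1.6, -0.3, 1.5]
grip_width: 0.0257
finger_force: 51.3
```

```bash
python3 - <<'E'
from h import *
F=[]
for i in range(10):
    a=grab_frame('side' if i<9 else 'scene'); s=monitor.observe(); F.append(np.r_[s['force'],s['position'][2]])
    if i==8: b=a
print(np.mean(F,0).round(4),np.std(F,0).round(3),s['moment'].round(3))
cv2.imwrite('pics/p5.png',np.hstack([cv2.resize(a[215:305,125:225],(400,360)),cv2.resize(b[110:200,195:295],(400,360))]))
E
```

```text
[0.6662 0.017  1.569  0.2193] [0.375 0.537 0.484 0.   ] [-0.047 -0.375 -0.03 ]
```

View pics/p5.png

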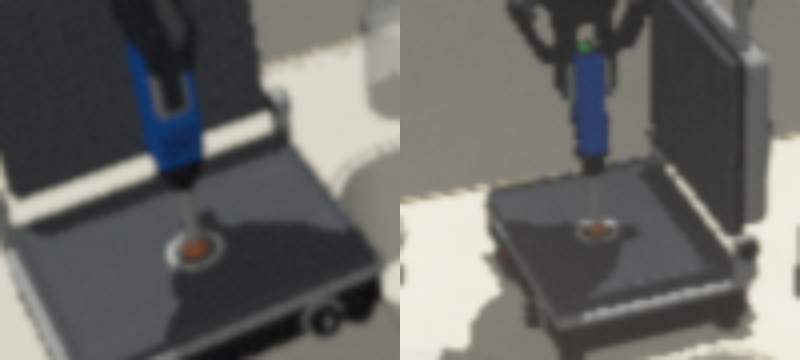

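Both views show the copper foot inside the white ring, with the probe upright and the lid open. The force is about 3 N net, which is about half of the spring's travel.

```bash
python3 -c "
from h import *
print(bot.job_done())"
```

```text
the job is handed in; nothing more can be done
None
```

The job is handed in, with no verdict returned: the lid stands fully open, and the blue probe is held upright with its foot inside the ring, pressed with about 3 N by the wrist force (roughly 5.5 of its 12 mm); the red probe was left in the rack.

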